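# Make up two gift sets on the packing stands

## Task

Make up two gift sets from the things standing singly round the two stands in the front half of the table (the groups of jars, the tin and the roll farther back are other stock, not to be used). On the blue stand put the amber jar with the white sticker on its lid, on that jar the grey wick tin, and on the tin the pink cap; on the yellow stand put the amber jar with the plain black lid, and lay the roll of stickers flat on top of it. Stack everything upright and centred, let go of it, and leave the clip-top jars and the spatula where they are.

Things in the scene. Friction and masses are not known exactly. Their poses are not given: they have to be found in the camera images.
- blue_stand: Round packing stand with a blue flat top, aluminium rim, 84 mm across and 14 mm high, fixed to the table. Origin: centre of its underside, z up; its flat top is 14 mm above the origin.
- yellow_stand: The same stand with a yellow flat top, 84 mm across and 14 mm high, fixed to the table. Origin: centre of its underside, z up; its flat top is 14 mm above the origin.
- sticker_jar: Closed amber glass jar whose black lid has a round white sticker on top; a round body 68 mm across, lid 66 mm, 78 mm high in all, flat top. Loose, about 0.17 kg. Origin: centre of its underside, z up.
- plain_jar: Closed amber glass jar whose lid is plain black with no sticker; a round body 68 mm across, lid 66 mm, 78 mm high in all, flat top. Loose, about 0.17 kg. Origin: centre of its underside, z up.
- tin: Closed round light-grey metal wick tin, 65 mm across (68 mm at the lid, its upper 10 mm), 36 mm high, flat top. Loose, about 0.06 kg. Origin: centre of its underside, z up.
- roll: White roll of stickers with a brown card core, lying flat, 66 mm across, 30 mm high. Loose, about 0.12 kg. Origin: centre of its underside, z up along the roll's axis.
- cap: Bright pink round screw cap, 48 mm across, 24 mm high, standing open side down. Loose, about 0.02 kg. Origin: centre of its underside, z up.
- clip_jar: Bystander: empty clear glass clip-top jar with an orange seal, 87 x 66 mm, 85 mm high, standing among the things. Loose. Origin: centre of its underside, z up.
- big_wax_jar: Bystander: clear glass clip-top jar half full of pale wax, 93 x 74 mm, 88 mm high, at the right of the work. Loose. Origin: centre of its underside, z up.
- red_spatula: Bystander: spatula with a red blade and wooden handle, 251 mm long (along its y axis), 34 mm wide, 11 mm high, lying at the left of the work. Loose. Origin: middle of its underside.
Not all that is in view belongs to the job. What is shaped like the roll but green or turquoise is not meant. Leave any red look-alike of the sticker_jar alone.

How it is judged:
By the outcome, as a careful person would: the job done as asked, in the order asked, and still so for the second after the job is handed in, with the robot touching nothing.
It also fails if it takes over 128 s, if anything falls off the work surface, if the arm or the gripper's body presses on something with over 40 N, if the wrist force passes 120 N, or if a joint passes its speed limit or range.

## Robot

A 7-joint arm with a two-finger parallel gripper is mounted at the origin on a cart in front of the work surface, level with it; the furniture and walls round the work are solid. World frame = base frame: x ahead of the robot, y to its left, z up, the work surface at z = 0. Lengths are in mm, angles in rad, forces in N, time in s.
With the tool pointing down it reaches from about 400 to 875 mm from the base axis. Payload 4.4 kg.
Tool frame: the origin (TCP) lies midway between the tips of the shut fingers; the grasp point (between the pads) lies robot.hold_point_z behind it (robot.hold_point_z is the distance from the TCP to the grasp point, in mm); z points along the fingers, y is the line along which they close (so a half turn about z gives the same grasp; the last joint's range is limited). The gripper opens to 85 mm and grips with 20 to 120 N. Pads are 22 mm wide; open, the fingers measure 114 mm over their backs; the gripper's body (76 mm by 85 mm) begins 54 mm behind the grasp point. The pads swing forward as they close: fully open they stand 13 mm farther back than shut.
Start: joints at [1.114, 0.628, 0.038, 1.517, -0.027, 0.996, -0.02], TCP at [247.631, -600.996, 231.313] pointing down, gripper open.
Joint ranges: [-3.06, 3.06], [-0.37, 2.12], [-1.25, 1.32], [0.18, 2.47], [-1.1, 4.24], [0.23, 1.98], [-2.94, 2.94]. Speed limits (rad/s): [2.57, 2.57, 3.14, 3.14, 3.14, 3.14, 3.14].

## Interface

Orientations are given as [roll, pitch, yaw] about the fixed x, y, z axes, in that order (R = Rz(yaw) Ry(pitch) Rx(roll)).
In Python, from workcell import readout, vision, job_done, robot gives the robot as it stands. The module is installed in compiled form; this text tells all that it offers.
- The arm moves only by the tool servo_tool, never from a script. Its argument "motion" is one flat list of numbers, 7 for each row, row after row: the finger opening in cm, from 0 to 8.54, then the shift along the tool's x, y, z in cm, then the turn, a rotation vector about the tool's x, y, z in degrees. A call has 1 to 5 rows; each row is the pose to reach, as a shift and turn from the pose commanded when the call began, along the tool's axes at that moment; what a row does not reach only later rows make up. A row lasts 1/8 s, in which the tool goes at most 62.5 mm and 10.7 degrees, less where a joint would pass 70% of its speed; a pose out of reach is approached as far as the arm can. A call with a gripper value outside its range is refused whole. The fingers move at their own pace and stop on an object; "squeeze" is the grip in N (left out, the last holds). Time passes only in rows, so rows that repeat a pose let the fingers close. It gives the time, the measured TCP pose, the force, the opening and the grip force at its end, in the units of the state.
- readout.state(): the state, without advancing time (a new reading comes with each control period).
- vision.snapshot(name): name is "scene" or "top" or "wrist"; returns a dict with "image" (400x640x3 uint8, red, green, blue), "mtx" (3x3 intrinsics, pixels), "origin" and "attitude" of the camera in the world. Camera axes: x right, y up, looking along -z (the intrinsics and any distortion apply to the point x, -y, -z); pixel columns grow to the right and rows downward; lengths in mm; the calibration is good to about 2 mm. A picture is of the moment at which its call begins. There is no depth.
- job_done(): hands the job in; it is judged then, once.
The state is a dict: "time": time; "joints": joint angles; "qd": joint speeds; "effort": joint torques, N m; "tool_pos": TCP position; "tool_rot": TCP orientation; "wrist_force": force on the tool from outside, world axes, zero at the start; "moment": the same for the moment, N m; "opening": finger opening in mm; "grip_force": force on a finger pad.
Only numpy, scipy, OpenCV 4.12 (cv2) and the standard library are available. Lean on these libraries where they do the work, as an engineer would, in place of code of your own. Each camera call takes 0.05 s, during which the arm holds its last target. There are 200 camera calls.

## Working session

There is one attempt and no reset: what is moved stays moved. The work goes in short steps, Python scripts to look and compute and a tool call to move; the robot and the scene stay as the last step left them, time stands still between calls to the robot, and variables do not carry over. Pictures are saved under pics/ and viewed, at most 14 in all, crops included, and the job is handed in when it is done.

Besides the shell and the picture viewer there is one more tool, called after "Emit:" in YAML: its name, and indented under it one key for each argument. servo_tool: Moves the arm, as the interface text tells. Its arguments: {"type":"object","properties":{"motion":{"type":"array"},"squeeze":{"type":"number"}},"required":["motion"]}

```bash
mkdir -p pics; python3 - <<'E'
from workcell import readout, vision, robot
import cv2, numpy as np
s=readout.state(); print(s); print(robot.hold_point_z)
for n in ("scene","top"):
    d=vision.snapshot(n); cv2.imwrite(f"pics/{n}0.png",d["image"][...,::-1]); print(n,d["mtx"],d["origin"],d["attitude"],[k for k in d])
    np.savez(f"{n}0.npz",**{k:v for k,v in d.items()})
E
```

```text
{'time': 0.0, 'joints': array([ 1.11418524,  0.62937744,  0.03845152,  1.51836906, -0.02697822,
        0.99627087, -0.01999164]), 'qd': array([-0.0002081 , -0.00137169,  0.00082955, -0.00015167, -0.00261178,
       -0.00152279, -0.00078233]), 'effort': array([ 1.00495723e-03, -5.63402724e+01,  1.22570615e+00, -1.93441415e+01,
        1.08027802e-02,  1.06234686e-02, -1.36320412e-05]), 'tool_pos': array([ 247.38962908, -600.41113096,  230.36862605]), 'tool_rot': array([-3.13968691e+00,  5.05641739e-05,  3.90823581e-01]), 'wrist_force': array([-0.59136811,  0.33691936, -0.33408561]), 'moment': array([-0.04953801, -0.01912316,  0.00915204]), 'grip_force': 0.0, 'opening': 85.36628017375553}
18.700000000000003
scene [[479.7934257    0.         312.27965971]
 [  0.         479.7934257  201.83356286]
 [  0.           0.           1.        ]] [-503.17858943  573.62358478  800.8875347 ] [ 0.98039763  0.00496193 -2.10339835] ['image', 'mtx', 'origin', 'attitude']
top [[457.76183221   0.         316.16864565]
 [  0.         457.76183221 194.1686827 ]
 [  0.           0.           1.        ]] [ 363.40102209  -17.68288901 1464.23029521] [ 0.10071921  0.01185931 -1.56933185] ['image', 'mtx', 'origin', 'attitude']
```

View pics/top0.png

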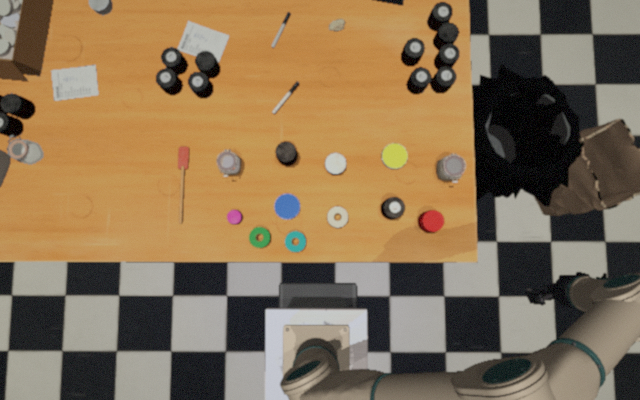

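View pics/scene0.png

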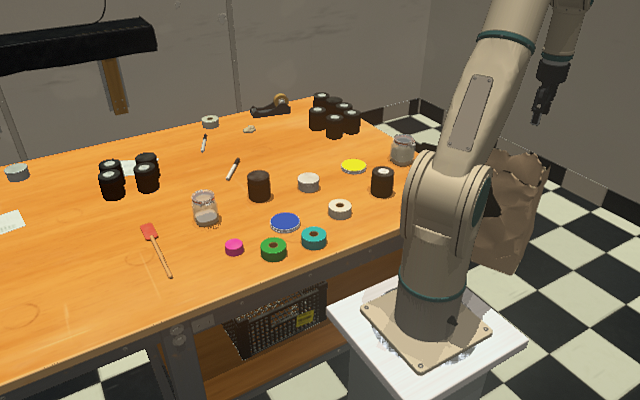

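The blue stand is at (288,206) and the yellow stand at (394,155). Two amber jars stand singly: (286,153) has a dark, plain lid, so it should be plain_jar, and (393,208) has a white sticker, so it should be sticker_jar. The red one at (432,221) is the look-alike. The tin is at (335,163). Among the rolls, (337,217) is white with a brown core and is the one meant; green (260,237) and turquoise (296,241) are not. The cap is at (235,217). I'll measure these and confirm them in one crop.

```bash
cat > h.py <<'E'
import numpy as np, cv2
from scipy.spatial.transform import Rotation as R
def ray(d,u,v,z):
    K=d["mtx"]; p=np.array([(u-K[0,2])/K[0,0],-(v-K[1,2])/K[1,1],-1.0])
    w=R.from_euler("xyz",d["attitude"]).apply(p); o=np.asarray(d["origin"])
    return o+w*(z-o[2])/w[2]
def proj(d,P):
    q=R.from_euler("xyz",d["attitude"]).inv().apply(np.asarray(P,float)-d["origin"]); K=d["mtx"]
    return K[0,0]*q[0]/-q[2]+K[0,2], K[1,1]*-q[1]/-q[2]+K[1,2]
def blobs(d,mask,z,amin=25):
    n,l,s,c=cv2.connectedComponentsWithStats(mask.astype(np.uint8))
    out=[]
    for i in range(1,n):
        if s[i,4]>=amin:
            cs,_=cv2.findContours((l==i).astype(np.uint8),cv2.RETR_EXTERNAL,cv2.CHAIN_APPROX_NONE)
            h=cv2.convexHull(cs[0])[:,0].astype(float); P=np.array([ray(d,u,v,z)[:2] for u,v in h])
            (cx,cy),r=cv2.minEnclosingCircle(P.astype(np.float32))
            m=np.zeros(l.shape,np.uint8); cv2.fillPoly(m,[h.astype(int)],1); M=cv2.moments(m,True)
            out.append((np.round([M['m10']/M['m00'],M['m01']/M['m00']],1),np.round(ray(d,M['m10']/M['m00'],M['m01']/M['m00'],z)[:2],1),round(2*r,0),s[i,4]))
    return out
def hsv(d): return [x.astype(int) for x in cv2.split(cv2.cvtColor(d["image"],cv2.COLOR_RGB2HSV))]
E
python3 - <<'E'
from h import *
d=np.load("top0.npz"); d={k:d[k] for k in d}
H,S,V=hsv(d); box=np.zeros(H.shape,bool); box[130:260,140:475]=1
ms={"blue":((H>105)&(H<125)&(S>120),14),"yellow":((H>22)&(H<35)&(S>120)&(V>140),14),"pink":((H>140)&(H<165)&(S>100),24),"white36":((S<60)&(V>110),36),"white30":((S<60)&(V>110),30),"white78":((S<60)&(V>110),78),"dark":((V<70),78),"red":(((H<5)|(H>174))&(S>150),78)}
for k,(m,z) in ms.items():
    for b in blobs(d,m&box,z): print(k,*b)
cv2.imwrite("pics/crop.png",cv2.resize(d["image"][135:255,215:475,::-1],None,fx=3,fy=3,interpolation=cv2.INTER_CUBIC))
E
```

```text
blue [286.8 206. ] [472.3  92.9] 75.0 420
yellow [394.7 155.1] [ 635.8 -252. ] 81.0 451
pink [234.3 216.8] [437.3 257.6] 43.0 142
white36 [228.1 162.9] [607.  278.4] 85.0 413
white36 [335.1 163.3] [605.6 -60.2] 69.0 368
white36 [452.1 167.3] [ 592.8 -427.6] 90.0 484
white36 [286.8 206.1] [470.2  91.3] 84.0 78
white36 [394.6 206.9] [ 468.  -245.5] 39.0 124
white36 [337.2 216.8] [436.6 -66.1] 65.0 298
white30 [228.1 162.9] [608.  279.7] 85.0 413
white30 [335.1 163.3] [606.6 -60.4] 69.0 368
white30 [452.1 167.3] [ 593.8 -429.3] 90.0 484
white30 [286.8 206.1] [470.6  91.8] 84.0 78
white30 [394.6 206.9] [ 468.4 -246.4] 39.0 124
white30 [337.2 216.8] [437.  -66.3] 65.0 298
white78 [228.1 162.9] [599.8 269.7] 82.0 413
white78 [335.1 163.3] [598.5 -58.9] 67.0 368
white78 [452.1 167.3] [ 586.1 -415.6] 87.0 484
white78 [286.8 206.1] [467.   88.1] 82.0 78
white78 [394.6 206.9] [ 464.9 -238.8] 38.0 124
white78 [337.2 216.8] [434.5 -64.7] 63.0 298
dark [287.5 157.1] [617.8  87. ] 61.0 151
dark [390.1 207.6] [ 462.7 -225.1] 65.0 116
red [430.8 221. ] [ 422.3 -347.1] 73.0 406
```

View pics/crop.png

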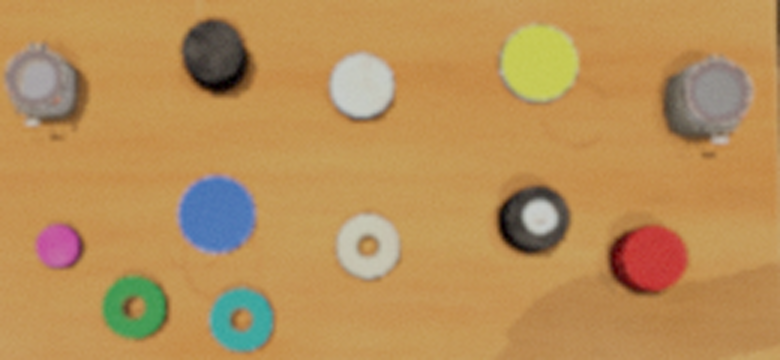

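The crop confirms it. The jar at (286,152) has a plain black lid and the one at (394,207) has the white sticker. The white roll is at (337,217) and the tin at (335,163). Diameters match the sizes given. I'll start towards the sticker jar at about (465,-239).

Emit:
servo_tool:
  motion: [8.54, 3.4, -2.5, 0, 0, 0, 4.5, 8.54, 8.5, -6.3, 0, 0, 0, 11.2, 8.54, 13.5, -10, 0, 0, 0, 16, 8.54, 18, -13.4, 0, 0, 0, 22.4, 8.54, 20, -15, 0, 0, 0, 22.4]
  squeeze: 40

```text
time: 0.72
tool_pos: [377.5, -382.1, 231.0]
tool_rot: [-3.139, -0.0, 0.004]
wrist_force: [-0.2, -0.6, 0.4]
opening: 85.4
grip_force: 0.0
```

```bash
cat >> h.py <<'E'
def delta(x,y,z,yaw=0.0):
    from workcell import readout
    s=readout.state(); Rt=R.from_euler("xyz",s["tool_rot"]); Rg=R.from_euler("xyz",[np.pi,0,yaw])
    print("t",round(s["time"],2),"pos",np.round(s["tool_pos"],1),"rot",np.round(s["tool_rot"],4),"open",round(s["opening"],1),"grip",round(s["grip_force"],1),"F",np.round(s["wrist_force"],1))
    print("shift cm",np.round(Rt.inv().apply(np.array([x,y,z])-s["tool_pos"])/10,2),"turn deg",np.round((Rt.inv()*Rg).as_rotvec(degrees=True),2))
E
python3 -c "
from h import *
delta(465,-239,200)"
```

```text
t 0.72 pos [ 377.5 -382.1  231. ] rot [-3.1394e+00 -1.0000e-04  3.9000e-03] open 85.4 grip 0.0 F [-0.2 -0.6  0.4]
shift cm [  8.81 -14.27   3.13] turn deg [-0.13 -0.01  0.23]
```

Emit:
servo_tool:
  motion: [8.54, 2.5, -4.5, 0.5, -0.1, 0, 0.2, 8.54, 5.5, -9, 1.5, -0.1, 0, 0.2, 8.54, 7.8, -12.8, 2.6, -0.1, 0, 0.2, 8.54, 8.8, -14.3, 3.1, -0.1, 0, 0.2, 8.54, 8.8, -14.3, 3.1, -0.1, 0, 0.2]

```text
time: 1.35
tool_pos: [463.6, -242.5, 199.9]
tool_rot: [3.14, 0.001, -0.002]
wrist_force: [-0.3, -1.2, -0.0]
opening: 85.2
grip_force: 0.0
```

```bash
cat > look.py <<'E'
import sys
from h import *
from workcell import vision
d=vision.snapshot("wrist"); cv2.imwrite(f"pics/{sys.argv[1]}.png",d["image"][...,::-1]); np.savez(sys.argv[1]+".npz",**d)
print(d["mtx"],d["origin"],d["attitude"])
E
python3 look.py w1; python3 - <<'E'
from h import *
delta(465,-239,40)
d=np.load("w1.npz"); d={k:d[k] for k in d}
H,S,V=hsv(d)
for b in blobs(d,(S<60)&(V>130),78,200): print(b)
for b in blobs(d,(V<70),78,2000): print(b)
print(proj(d,[465,-239,78]))
E
```

```text
[[341.23778353   0.         319.17203249]
 [  0.         341.23778353 200.7040855 ]
 [  0.           0.           1.        ]] [ 540.3421467  -242.02143714  343.61223916] [-0.30554879 -0.00169262 -1.57193572]
t 1.4 pos [ 462.9 -244.2  200.2] rot [ 3.139e+00  8.000e-04 -4.100e-03] open 85.8 grip 0.0 F [ 0.1 -0.2  0.2]
shift cm [ 0.22 -0.56 16.02] turn deg [ 0.15  0.05 -0.24]
(array([95. , 21.7]), array([588.1, -85.7]), 58.0, np.int32(3496))
(array([329.3,  12.3]), array([ 593.9, -249.6]), 60.0, np.int32(244))
(array([578.7,  38.1]), array([ 577.4, -426.8]), 81.0, np.int32(4801))
(array([535.2,  55.9]), array([ 565.7, -398.2]), 31.0, np.int32(290))
(array([609.4, 189.3]), array([ 465.8, -477.2]), 83.0, np.int32(4385))
(array([137.3, 203.8]), array([454.2, -93.6]), 56.0, np.int32(2856))
(array([315.3, 190.6]), array([ 465.1, -239.2]), 33.0, np.int32(1109))
(array([561.5, 257.1]), array([ 405.2, -451.3]), 61.0, np.int32(246))
(array([634.8, 274.5]), array([ 388.2, -519.2]), 42.0, np.int32(300))
(array([586.6, 314.9]), array([ 346.8, -486.7]), 86.0, np.int32(3039))
(array([311.5, 329.4]), array([ 331.5, -235.1]), 72.0, np.int32(2508))
(array([421.4, 332.7]), array([ 327.6, -337.3]), 46.0, np.int32(616))
(array([ 37. , 327.5]), array([334.2,  18.2]), 72.0, np.int32(1977))
(array([379.6, 364.1]), array([ 291.7, -300.3]), 76.0, np.int32(1655))
(array([626.3, 364.7]), array([ 290.4, -538.2]), 72.0, np.int32(991))
(array([  8.1, 368.2]), array([287.8,  57.6]), 60.0, np.int32(654))
(array([609.1, 203.4]), array([ 453.8, -480. ]), 302.0, np.int32(10513))
(array([313.8, 184.5]), array([ 470.2, -238.1]), 74.0, np.int32(3930))
(array([320.6, 338.9]), array([ 321. , -243.5]), 639.0, np.int32(46501))
(array([378.2, 329.5]), array([ 331.3, -296.9]), 73.0, np.int32(2446))
(np.float64(314.9862593130614), np.float64(190.75854236956047))
```

View pics/w1.png

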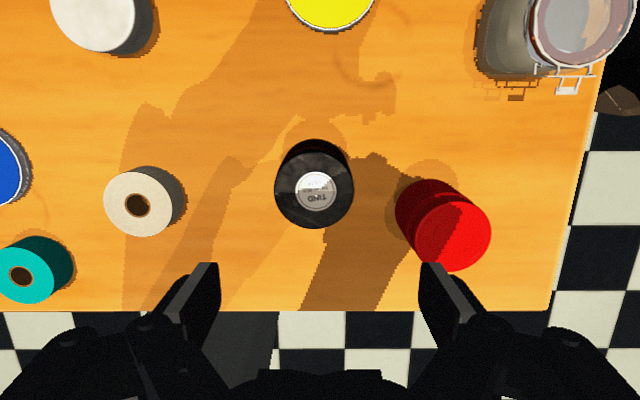

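The wrist view puts the sticker at (315,191), which gives (465,-239) and agrees with the top view. Red jar clearance is about 17 mm. I'll go down and grip.

Emit:
servo_tool:
  motion: [8.54, 0.2, -0.5, 2, 0.1, 0, -0.2, 8.54, 0.2, -0.5, 6, 0.1, 0, -0.2, 8.54, 0.2, -0.5, 10, 0.1, 0, -0.2, 8.54, 0.2, -0.5, 12, 0.1, 0, -0.2, 8.54, 0.2, -0.5, 12, 0.1, 0, -0.2]

```text
time: 2.02
tool_pos: [463.5, -240.4, 79.4]
tool_rot: [3.141, 0.003, -0.004]
wrist_force: [0.2, -0.4, 1.0]
opening: 85.5
grip_force: 0.0
```

```bash
python3 -c "
from h import *
delta(465,-239,25)"
```

```text
t 2.02 pos [ 463.5 -240.4   79.4] rot [ 3.1415e+00  2.9000e-03 -3.7000e-03] open 85.5 grip 0.0 F [ 0.2 -0.4  1. ]
shift cm [ 0.17 -0.14  5.44] turn deg [ 0.01  0.17 -0.21]
```

Emit:
servo_tool:
  motion: [8.54, 0.1, -0.1, 1.5, 0, 0.1, -0.2, 8.54, 0.1, -0.1, 3.5, 0, 0.1, -0.2, 8.54, 0.1, -0.1, 5, 0, 0.1, -0.2, 8.54, 0.1, -0.1, 5.4, 0, 0.1, -0.2, 8.54, 0.1, -0.1, 5.4, 0, 0.1, -0.2]

```text
time: 2.65
tool_pos: [466.5, -237.5, 26.4]
tool_rot: [3.141, -0.002, 0.003]
wrist_force: [-0.1, -0.5, -0.1]
opening: 85.5
grip_force: 0.0
```

Emit:
servo_tool:
  motion: [6, 0, 0, 0, 0, 0, 0, 6, 0, 0, 0, 0, 0, 0, 6, 0, 0, 0, 0, 0, 0, 6, 0, 0, 0, 0, 0, 0, 6, 0, 0, 0, 0, 0, 0]
  squeeze: 40

```text
time: 3.28
tool_pos: [466.9, -237.6, 27.1]
tool_rot: [3.141, -0.003, 0.003]
wrist_force: [-0.7, -0.7, 7.1]
opening: 66.8
grip_force: 44.8
```

```bash
python3 -c "
from h import *
delta(472,93,140)"
```

```text
t 3.27 pos [ 466.9 -237.6   27.1] rot [ 3.141e+00 -3.000e-03  3.400e-03] open 66.8 grip 44.8 F [-0.7 -0.7  7.1]
shift cm [  0.65 -33.05 -11.31] turn deg [ 0.03 -0.17  0.19]
```

Emit:
servo_tool:
  motion: [6, 0, 0, -2, 0, 0, 0, 6, 0, 0, -5, 0, 0, 0, 6, 0, -2, -7.5, 0, 0, 0, 6, 0.1, -6, -8, 0, 0, 0, 6, 0.2, -11, -8, 0, -0.1, 0.2]

```text
time: 3.9
tool_pos: [468.5, -127.3, 107.1]
tool_rot: [3.141, -0.002, -0.003]
wrist_force: [1.1, 1.6, -2.0]
opening: 66.7
grip_force: 45.2
```

Emit:
servo_tool:
  motion: [6, 0.1, -5.5, 0, 0, 0, 0, 6, 0.2, -11, 0, 0, 0, 0, 6, 0.3, -15.5, 0, 0, 0, 0, 6, 0.3, -18, 0, 0, 0, 0, 6, 0.3, -18, 0, 0, 0, 0]

```text
time: 4.53
tool_pos: [470.8, 55.1, 106.3]
tool_rot: [-3.141, -0.0, 0.005]
wrist_force: [-0.2, 0.0, -2.1]
opening: 66.6
grip_force: 45.3
```

```bash
python3 look.py w2; python3 - <<'E'
from h import *
delta(472,93,60)
for f in ("scene0","w2"):
    d=np.load(f+".npz"); d={k:d[k] for k in d}
    H,S,V=hsv(d)
    for n,m,z in (("blue",(H>105)&(H<125)&(S>120),14),("yel",(H>22)&(H<35)&(S>130)&(V>140),14),("pink",(H>140)&(H<165)&(S>100),24)):
        for b in blobs(d,m,z,120): print(f,n,*b)
E
```

```text
[[341.23778353   0.         319.17203249]
 [  0.         341.23778353 200.7040855 ]
 [  0.           0.           1.        ]] [547.45963096  55.71840613 250.04226409] [-3.04611664e-01  7.26377169e-04 -1.56571904e+00]
t 4.58 pos [470.8  53.1 106.3] rot [3.1414e+00 1.0000e-04 1.7000e-03] open 66.7 grip 45.3 F [ 0.4 -0.6 -0.9]
shift cm [ 0.12 -3.99  4.63] turn deg [0.01 0.   0.1 ]
scene0 blue [284.5 220.5] [469.5  94.6] 77.0 355
scene0 yel [353.5 164.4] [ 633.1 -250.9] 83.0 236
w2 blue [260.3 191.9] [479.6  97.9] 80.0 6203
w2 yel [505.3 119.7] [531.2 -69.7] 129.0 5158
w2 yel [385.7 108.2] [538.3  11.4] 15.0 159
w2 yel [611.8 131.7] [ 523.6 -143.6] 25.0 195
w2 yel [491.9 173.8] [493.9 -66.5] 174.0 5382
w2 yel [156.8 183. ] [485.9 171.4] 91.0 2170
w2 yel [581.2 220.7] [ 458.8 -138. ] 109.0 4387
w2 yel [ 95.1 302.2] [387.2 234.4] 50.0 450
w2 yel [ 18.  342.1] [348.2 306.1] 36.0 289
w2 yel [613. 369.] [ 323.3 -197.2] 63.0 826
w2 yel [ 27.3 373.8] [315.2 306.7] 45.0 133
w2 pink [ 37.7 248.7] [438.7 260. ] 45.0 2632
```

View pics/w2.png

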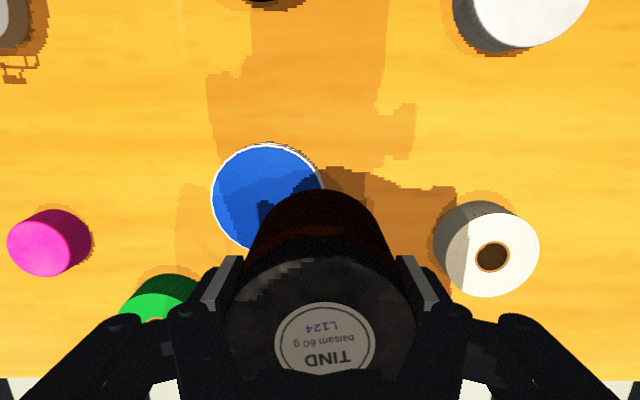

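```bash
python3 - <<'E'
from h import *
d=np.load("w2.npz"); d={k:d[k] for k in d}
H,S,V=hsv(d)
m=((H>105)&(H<125)&(S>120)).astype(np.uint8)
n,l,s,c=cv2.connectedComponentsWithStats(m); i=1+np.argmax(s[1:,4])
cs,_=cv2.findContours((l==i).astype(np.uint8),0,1); p=max(cs,key=len)[:,0]
p=p[(p[:,1]<180)|((p[:,0]<230)&(p[:,1]<235))]
P=np.array([ray(d,u,v,14)[:2] for u,v in p])
q=np.linalg.lstsq(np.c_[2*P,np.ones(len(P))],(P**2).sum(1),rcond=None)[0]; print("blue",q[:2],2*np.sqrt(q[2]+q[:2]@q[:2]))
print("sticker",ray(d,325,341,157.5))
E
```

```text
blue [472.11991706  92.96574535] 79.4235492770206
sticker [470.36119332  53.49143333 157.5       ]
```

Emit:
servo_tool:
  motion: [6, 0.1, -2, 0.5, 0, 0, 0.1, 6, 0.1, -3.8, 1.5, 0, 0, 0.1, 6, 0.1, -4, 3.5, 0, 0, 0.1, 6, 0.1, -4, 4.8, 0, 0, 0.1, 6, 0.1, -4, 4.8, 0, 0, 0.1]

```text
time: 5.2
tool_pos: [471.2, 91.7, 57.3]
tool_rot: [3.141, 0.002, -0.003]
wrist_force: [0.0, -0.6, -0.6]
opening: 66.5
grip_force: 45.3
```

```bash
python3 -c "
from h import *
delta(472.5,93,41)"
```

```text
t 5.2 pos [471.2  91.7  57.3] rot [ 3.1407e+00  2.3000e-03 -3.1000e-03] open 66.5 grip 45.3 F [ 0.  -0.6 -0.6]
shift cm [ 0.13 -0.13  1.63] turn deg [ 0.05  0.13 -0.18]
```

Emit:
servo_tool:
  motion: [6, 0.1, -0.1, 0.6, 0, 0.1, -0.2, 6, 0.1, -0.1, 1.1, 0, 0.1, -0.2, 6, 0.1, -0.1, 1.4, 0, 0.1, -0.2, 6, 0.1, -0.1, 1.6, 0, 0.1, -0.2, 6, 0.1, -0.1, 1.6, 0, 0.1, -0.2]

```text
time: 5.82
tool_pos: [473.0, 93.6, 42.3]
tool_rot: [3.142, -0.002, 0.002]
wrist_force: [-0.7, 0.4, -1.2]
opening: 66.6
grip_force: 45.3
```

```bash
python3 -c "
from h import *
delta(472.5,93,41)"
```

```text
t 5.83 pos [473.   93.6  42.3] rot [ 3.1416e+00 -1.7000e-03  1.6000e-03] open 66.6 grip 45.3 F [-0.7  0.4 -1.2]
shift cm [-0.05  0.06  0.13] turn deg [ 0.   -0.1   0.09]
```

Not quite in contact yet, so I'll ease down, release and retreat.

Emit:
servo_tool:
  motion: [6, 0, 0, 0.1, 0, 0, 0, 6, 0, 0, 0.2, 0, 0, 0, 6, 0, 0, 0.2, 0, 0, 0, 6, 0, 0, 0.2, 0, 0, 0, 6, 0, 0, 0.2, 0, 0, 0]

```text
time: 6.45
tool_pos: [473.1, 93.7, 41.1]
tool_rot: [-3.141, -0.002, 0.002]
wrist_force: [-1.0, 0.1, 7.5]
opening: 66.6
grip_force: 46.1
```

Emit:
servo_tool:
  motion: [8.54, 0, 0, 0, 0, 0, 0, 8.54, 0, 0, 0, 0, 0, 0, 8.54, 0, 0, 0, 0, 0, 0, 8.54, 0, 0, 0, 0, 0, 0, 8.54, 0, 0, 0, 0, 0, 0]

```text
time: 7.08
tool_pos: [473.0, 93.6, 40.3]
tool_rot: [3.142, -0.002, 0.002]
wrist_force: [-0.1, 0.5, -0.3]
opening: 85.6
grip_force: 0.0
```

Emit:
servo_tool:
  motion: [8.54, 0, 0, -1, 0, 0, 0, 8.54, 0, 0, -3.5, 0, 0, 0, 8.54, 0, 0, -7, 0, 0, 0, 8.54, 0, 0, -12, 0, 0, 0, 8.54, 0, 0, -16, 0, 0, 0]

```text
time: 7.7
tool_pos: [472.8, 93.6, 202.8]
tool_rot: [-3.141, -0.003, 0.001]
wrist_force: [1.0, 0.2, -0.4]
opening: 85.6
grip_force: 0.0
```

```bash
python3 look.py w3; python3 - <<'E'
from h import *
delta(606,-60,190)
d=np.load("w3.npz"); d={k:d[k] for k in d}
H,S,V=hsv(d)
for b in blobs(d,(S<60)&(V>110),92,300)[:9]: print("st",*b)
for b in blobs(d,(S<60)&(V>110),36,300)[:9]: print("tin",*b)
E
```

```text
[[341.23778353   0.         319.17203249]
 [  0.         341.23778353 200.7040855 ]
 [  0.           0.           1.        ]] [549.01139599  94.06031443 346.82236356] [-3.01299958e-01  2.81215484e-04 -1.56900395e+00]
t 7.75 pos [475.6  94.  206.9] rot [-3.1389e+00 -1.0700e-02  1.0000e-03] open 85.6 grip 0.0 F [0.9 0.1 2.7]
shift cm [13.01 15.41  1.79] turn deg [-0.15 -0.62  0.06]
st [61.2 24.8] [593.7 268.1] 56.0 1947
st [117.   32.7] [588.9 231.3] 54.0 2331
st [507.8  28.3] [592.  -33.3] 55.0 4502
st [321.2 188.3] [479.8  92.4] 30.0 392
st [483.4 212.9] [460.  -35.8] 54.0 2836
st [ 14.7 334.5] [344.5 365. ] 46.0 1008
st [111.6 324.8] [354.9 276.9] 42.0 593
st [268.8 339.7] [339.4 138.9] 86.0 2473
st [537.1 325.2] [355.2 -98.4] 58.0 775
tin [61.2 24.8] [603.5 306.3] 69.0 1947
tin [117.   32.7] [597.6 261.5] 66.0 2331
tin [507.8  28.3] [601.5 -61.3] 68.0 4502
tin [321.2 188.3] [464.6  92. ] 36.0 392
tin [483.4 212.9] [440.4 -64.4] 66.0 2836
tin [ 14.7 334.5] [299.6 424.5] 56.0 1008
tin [111.6 324.8] [312.3 317. ] 51.0 593
tin [268.8 339.7] [293.3 148.7] 105.0 2473
tin [537.1 325.2] [ 312.6 -140.7] 71.0 775
```

View pics/w3.png

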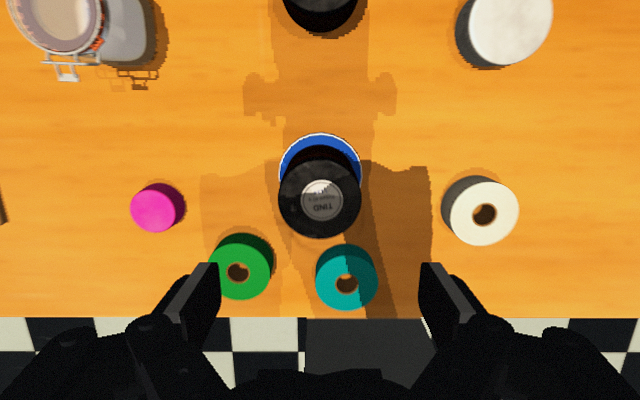

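Emit:
servo_tool:
  motion: [8.54, 2.5, 3, 0, 0, 0, 0, 8.54, 6.5, 7.5, 0, 0, 0, 0, 8.54, 10.5, 12, 0, 0, 0, 0, 8.54, 13.2, 15.4, 0.5, 0, 0, 0, 8.54, 13.2, 15.4, 1, 0, 0, 0]

```text
time: 8.38
tool_pos: [606.3, -64.7, 190.7]
tool_rot: [3.139, -0.004, -0.004]
wrist_force: [-0.3, -0.2, -0.4]
opening: 85.2
grip_force: 0.0
```

Emit:
servo_tool:
  motion: [8.54, 0, 0, 0, 0, 0, 0, 8.54, 0, 0, 0, 0, 0, 0]

```text
time: 8.62
tool_pos: [604.4, -58.4, 190.8]
tool_rot: [-3.141, -0.001, 0.004]
wrist_force: [-0.0, 0.7, 0.3]
opening: 85.8
grip_force: 0.0
```

```bash
python3 look.py w4; python3 - <<'E'
from h import *
delta(606,-60,5)
d=np.load("w4.npz"); d={k:d[k] for k in d}
H,S,V=hsv(d)
for b in blobs(d,(S<60)&(V>110),36,300)[:9]: print("tin",*b)
for b in blobs(d,(H>22)&(H<35)&(S>150)&(V>140),14,2000): print("yel",*b)
print(proj(d,[606,-60,36]))
E
```

```text
[[341.23778353   0.         319.17203249]
 [  0.         341.23778353 200.7040855 ]
 [  0.           0.           1.        ]] [680.80726654 -57.83556075 334.65067575] [-3.03358454e-01  8.73556866e-04 -1.56674575e+00]
t 8.68 pos [604.6 -58.5 190.9] rot [-3.1408e+00 -1.7000e-03  3.6000e-03] open 85.6 grip 0.0 F [-0.4  0.1 -0.2]
shift cm [ 0.11  0.16 18.59] turn deg [-0.05 -0.1   0.21]
tin [516.  140.7] [ 642.7 -228.7] 80.0 446
tin [323.5 177. ] [609.7 -61.7] 67.0 3448
tin [317.3 330.8] [445.4 -56.6] 64.0 1122
yel [526.1 144.6] [ 636.3 -251.4] 81.0 5800
(np.float64(321.52824149385555), np.float64(180.92530555939805))
```

Emit:
servo_tool:
  motion: [8.54, 0.2, 0.2, 2, 0, 0, 0.2, 8.54, 0.2, 0.2, 6, 0, 0, 0.2, 8.54, 0.2, 0.2, 11, 0, 0, 0.2, 8.54, 0.2, 0.2, 13, 0, 0, 0.2, 8.54, 0.2, 0.2, 13, 0, 0, 0.2]

```text
time: 9.3
tool_pos: [605.8, -61.0, 59.3]
tool_rot: [-3.141, 0.002, -0.001]
wrist_force: [-0.9, -0.2, 0.1]
opening: 85.6
grip_force: 0.0
```

```bash
python3 look.py w5; python3 - <<'E'
from h import *
delta(606.5,-61,5)
d=np.load("w5.npz"); d={k:d[k] for k in d}
H,S,V=hsv(d)
for b in blobs(d,(S<60)&(V>60),36,1500)[:9]: print("tin",*b)
print(proj(d,[606,-60,36]))
E
```

```text
[[341.23778353   0.         319.17203249]
 [  0.         341.23778353 200.7040855 ]
 [  0.           0.           1.        ]] [682.70454508 -60.69858546 203.03840465] [-3.06089859e-01  4.50865949e-04 -1.57098561e+00]
t 9.35 pos [607.1 -61.4  60.7] rot [-3.1414e+00 -1.3000e-03 -8.0000e-04] open 85.0 grip 0.0 F [-0.   0.2  0.8]
shift cm [-0.07 -0.03  5.57] turn deg [-0.01 -0.08 -0.05]
tin [608.  180.7] [ 640.5 -206.1] 75.0 2326
tin [319.5 233.9] [611.5 -60.8] 73.0 12288
(np.float64(318.0330875024584), np.float64(243.371253044675))
```

View pics/w5.png

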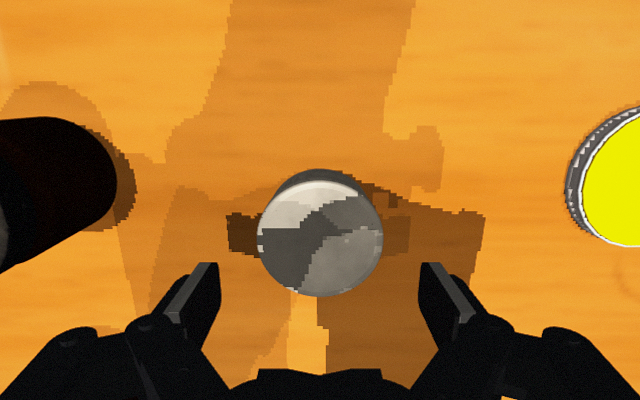

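The tin's top is at (320,238), so its centre is about (608,-61). I'll go down and grip.

Emit:
servo_tool:
  motion: [8.54, 0.1, 0, 2, 0, 0, 0, 8.54, 0.1, 0, 4, 0, 0, 0, 8.54, 0.1, 0, 5, 0, 0, 0, 8.54, 0.1, 0, 5.4, 0, 0, 0, 8.54, 0.1, 0, 5.4, 0, 0, 0]

```text
time: 9.98
tool_pos: [608.2, -62.3, 6.3]
tool_rot: [3.142, -0.001, -0.002]
wrist_force: [-1.0, 0.9, -0.2]
opening: 85.3
grip_force: 0.0
```

Emit:
servo_tool:
  motion: [6, 0, 0, 0, 0, 0, 0, 6, 0, 0, 0, 0, 0, 0, 6, 0, 0, 0, 0, 0, 0, 6, 0, 0, 0, 0, 0, 0, 6, 0, 0, 0, 0, 0, 0]
  squeeze: 30

```text
time: 10.6
tool_pos: [608.8, -62.2, 7.4]
tool_rot: [3.142, -0.003, -0.002]
wrist_force: [-1.0, 0.3, 6.2]
opening: 66.4
grip_force: 33.5
```

```bash
python3 -c "
from h import *
delta(472.5,93,125)"
```

```text
t 10.6 pos [608.8 -62.2   7.4] rot [ 3.1415e+00 -2.9000e-03 -2.0000e-03] open 66.4 grip 33.5 F [-1.   0.3  6.2]
shift cm [-13.63 -15.5  -11.8 ] turn deg [ 0.   -0.17 -0.11]
```

Emit:
servo_tool:
  motion: [6, 0, 0, -2, 0, 0, 0, 6, 0, 0, -6, 0, 0, 0, 6, -0.5, -1, -11, 0, 0, 0, 6, -3, -3.5, -14, 0, 0, 0, 6, -6, -7, -14.5, 0, 0, 0]

```text
time: 11.22
tool_pos: [549.8, 7.6, 155.0]
tool_rot: [-3.142, -0.009, -0.004]
wrist_force: [0.7, 0.9, -0.6]
opening: 66.4
grip_force: 33.7
```

Emit:
servo_tool:
  motion: [6, -2, -2.2, 0, 0, 0, 0, 6, -3, -3.5, 0, 0, 0, 0, 6, -3.5, -4, 0, 0, 0, 0, 6, -3.5, -4, 0, 0, 0, 0, 6, -3.5, -4, 0, 0, 0, 0]

```text
time: 11.85
tool_pos: [514.1, 46.9, 151.4]
tool_rot: [3.141, -0.003, -0.003]
wrist_force: [0.1, 0.3, -0.9]
opening: 66.4
grip_force: 33.7
```

```bash
python3 look.py w6; python3 - <<'E'
from h import *
from workcell import vision
delta(472.5,93,110)
d=vision.snapshot("top"); np.savez("top1.npz",**d)
H,S,V=hsv(d); box=np.zeros(H.shape,bool); box[130:260,140:475]=1
for b in blobs(d,(S<60)&(V>120)&box,92): print(*b)
d=np.load("w6.npz"); H,S,V=hsv(d)
for b in blobs(d,(S<60)&(V>110),92,300): print("w",*b)
E
```

```text
[[341.23778353   0.         319.17203249]
 [  0.         341.23778353 200.7040855 ]
 [  0.           0.           1.        ]] [590.37081762  47.17010503 295.34893193] [-3.02067884e-01 -8.86593591e-04 -1.57383837e+00]
t 11.9 pos [514.   47.  151.3] rot [ 3.141e+00 -2.400e-03 -3.500e-03] open 66.5 grip 33.7 F [-0.  -0.2 -0.3]
shift cm [-4.18 -4.59  4.12] turn deg [ 0.04 -0.14 -0.2 ]
[285.5 181.4] [540.8  91.5] 237.0 2151
[228.  162.9] [597.5 267. ] 81.0 406
[452.5 167.2] [ 584.2 -412.8] 86.0 463
[337.4 216.7] [434.3 -64.9] 64.0 285
[262.6 239.5] [365.9 158.7] 176.0 1507
w [28.7 72.8] [602.3 209.2] 43.0 4026
w [296.9 244.3] [497.4  61.8] 82.0 2134
w [458.8 270.7] [477.8 -45.8] 50.0 1899
w [167.3 390.1] [377.8 162.2] 25.0 451
w [471.3 390. ] [376.9 -67.2] 27.0 478
```

View pics/w6.png

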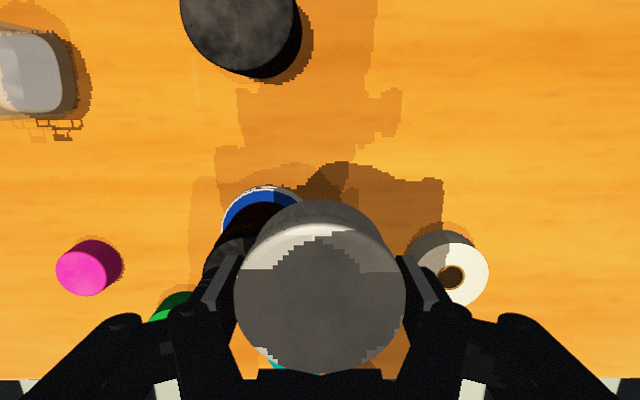

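Emit:
servo_tool:
  motion: [6, -1.5, -1.7, 0, 0, 0, -0.2, 6, -3.5, -3.9, 0, 0, 0, -0.2, 6, -4.1, -4.7, 1.5, 0, -0.1, -0.2, 6, -4.1, -4.7, 3.5, 0, -0.1, -0.2, 6, -4.1, -4.7, 4, 0, -0.1, -0.2]

```text
time: 12.58
tool_pos: [472.1, 94.7, 110.4]
tool_rot: [3.141, 0.002, 0.001]
wrist_force: [-0.0, 0.1, 0.4]
opening: 66.3
grip_force: 33.7
```

Emit:
servo_tool:
  motion: [6, 0, 0, 0, 0, 0, 0, 6, 0, 0, 0, 0, 0, 0]

```text
time: 12.82
tool_pos: [473.1, 94.9, 111.8]
tool_rot: [-3.141, -0.001, 0.001]
wrist_force: [0.2, -0.5, -0.5]
opening: 66.0
grip_force: 33.7
```

```bash
python3 look.py w7; python3 -c "
from h import *
delta(472.7,93.8,99.4)
"
```

```text
[[341.23778353   0.         319.17203249]
 [  0.         341.23778353 200.7040855 ]
 [  0.           0.           1.        ]] [549.54718322  95.31678633 255.7105923 ] [-3.03451931e-01 -6.37450749e-05 -1.56948392e+00]
t 12.88 pos [473.   95.  111.9] rot [-3.1414e+00 -1.2000e-03  1.0000e-03] open 66.4 grip 33.7 F [-0.6  0.   0.2]
shift cm [-0.03  0.12  1.25] turn deg [-0.01 -0.07  0.06]
```

View pics/w7.png

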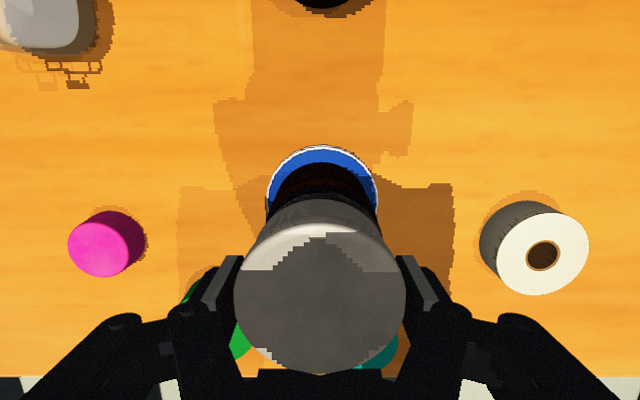

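The tin hangs centred over the jar, with the jar's edges at columns 268–377. I'll lower it, release and lift.

Emit:
servo_tool:
  motion: [6, 0, 0.1, 0.4, 0, 0, 0, 6, 0, 0.1, 0.8, 0, 0, 0, 6, 0, 0.1, 1.1, 0, 0, 0, 6, 0, 0.1, 1.3, 0, 0, 0, 6, 0, 0.1, 1.3, 0, 0, 0]

```text
time: 13.5
tool_pos: [472.3, 94.1, 98.8]
tool_rot: [-3.141, 0.0, 0.001]
wrist_force: [-3.0, 0.2, 7.8]
opening: 66.4
grip_force: 34.4
```

Emit:
servo_tool:
  motion: [6, 0, 0, 0, 0, 0, 0, 6, 0, 0, 0, 0, 0, 0]

```text
time: 13.75
tool_pos: [472.2, 94.1, 98.8]
tool_rot: [-3.141, 0.0, 0.002]
wrist_force: [-0.6, 0.5, 7.0]
opening: 66.4
grip_force: 34.4
```

Contact. I'll release, lift and go towards the cap at (437,258).

Emit:
servo_tool:
  motion: [8.54, 0, 0, 0, 0, 0, 0, 8.54, 0, 0, 0, 0, 0, 0, 8.54, 0, 0, 0, 0, 0, 0, 8.54, 0, 0, -0.3, 0, 0, 0, 8.54, 0, 0, -1, 0, 0, 0]

```text
time: 14.38
tool_pos: [472.2, 94.1, 108.4]
tool_rot: [3.141, 0.001, 0.001]
wrist_force: [-0.6, 0.1, -0.0]
opening: 85.4
grip_force: 0.0
```

Emit:
servo_tool:
  motion: [8.54, 0, 0, -2, 0, 0, 0, 8.54, 0, 0, -5, 0, 0, 0, 8.54, 0, 0, -9, 0, 0, 0, 8.54, 0, 0, -10, 0, 0, 0, 8.54, 0, 0, -10, 0, 0, 0]

```text
time: 15.0
tool_pos: [472.6, 94.3, 208.8]
tool_rot: [-3.141, -0.001, 0.002]
wrist_force: [-0.1, 1.4, -1.0]
opening: 85.3
grip_force: 0.0
```

```bash
python3 look.py w8; python3 - <<'E'
from h import *
delta(438,258,60)
d=np.load("w8.npz"); H,S,V=hsv(d)
for b in blobs(d,(S<60)&(V>60),128,1500): print("tin",*b)
for b in blobs(d,(H>140)&(H<165)&(S>100),24,300): print("pink",*b)
E
```

```text
[[341.23778353   0.         319.17203249]
 [  0.         341.23778353 200.7040855 ]
 [  0.           0.           1.        ]] [549.04539174  94.7824964  352.69832496] [-3.03298197e-01  3.97137313e-04 -1.56855468e+00]
t 15.05 pos [471.9  94.2 208. ] rot [-3.1416e+00  6.0000e-04  1.8000e-03] open 85.6 grip 0.0 F [-0.9 -1.  -0.4]
shift cm [ -3.35 -16.39  14.8 ] turn deg [-0.    0.04  0.1 ]
tin [88.2 33.6] [583.2 233.2] 77.0 3055
tin [320.  194.5] [483.2  94.2] 89.0 7394
tin [479.6 209.5] [472.6 -16.9] 49.0 2761
tin [256.3 348.2] [355.3 144.6] 93.0 3444
pink [156.1 207.6] [438.4 260.3] 43.0 1340
```

View pics/w8.png

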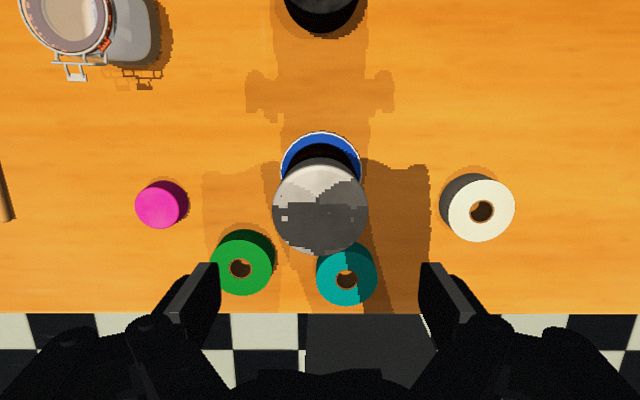

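Emit:
servo_tool:
  motion: [6.8, -0.8, -4, 0, 0, 0, 0, 6.8, -2, -10, 2, 0, 0, 0, 6.8, -3.2, -15, 6, 0, 0, 0, 6.8, -3.4, -16.5, 11, 0, 0, 0.1, 6.8, -3.4, -16.5, 14, 0, 0, 0.1]

```text
time: 15.68
tool_pos: [435.2, 260.3, 64.5]
tool_rot: [3.14, 0.005, 0.004]
wrist_force: [-0.1, 0.2, 0.0]
opening: 67.9
grip_force: 0.0
```

Emit:
servo_tool:
  motion: [6.8, 0, 0, 0, 0, 0, 0, 6.8, 0, 0, 0, 0, 0, 0]

```text
time: 15.92
tool_pos: [438.5, 258.5, 68.6]
tool_rot: [3.141, -0.0, -0.001]
wrist_force: [-0.1, -0.2, 0.4]
opening: 68.2
grip_force: 0.0
```

```bash
python3 look.py w9; python3 - <<'E'
from h import *
delta(438,259,4)
d=np.load("w9.npz"); H,S,V=hsv(d)
for b in blobs(d,(H>140)&(H<165)&(S>100)&(V>150),24,300): print("pink",*b)
for b in blobs(d,(H>140)&(H<165)&(S>100),24,300): print("pink",*b)
print(proj(d,[438,259,24]))
E
```

```text
[[341.23778353   0.         319.17203249]
 [  0.         341.23778353 200.7040855 ]
 [  0.           0.           1.        ]] [515.13872245 258.89034673 212.35244249] [-3.04503547e-01 -6.01389183e-04 -1.57156302e+00]
t 15.97 pos [438.9 258.8  69.2] rot [-3.1411e+00 -1.3000e-03 -1.2000e-03] open 68.4 grip 0.0 F [ 0.6 -0.6 -0.7]
shift cm [-0.1  -0.02  6.52] turn deg [-0.03 -0.07 -0.07]
(np.float64(318.89646341820236), np.float64(229.50582382874256))
```

View pics/w9.png

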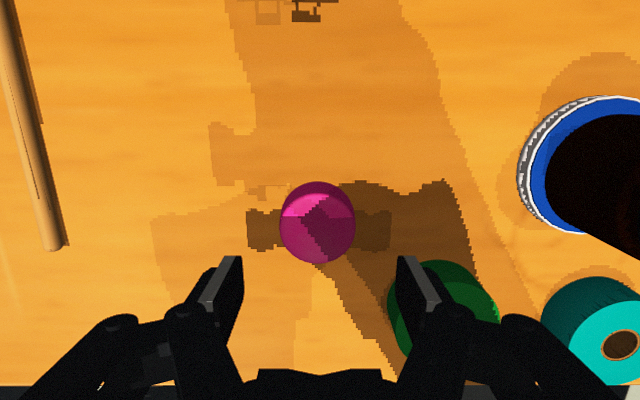

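Emit:
servo_tool:
  motion: [6.8, 0, 0, 2, 0, 0, 0, 6.8, 0, 0, 4.5, 0, 0, 0, 6.8, 0, 0, 6, 0, 0, 0, 6.8, 0, 0, 6.5, 0, 0, 0, 6.8, 0, 0, 6.5, 0, 0, 0]

```text
time: 16.6
tool_pos: [438.5, 259.1, 3.7]
tool_rot: [-3.141, -0.001, -0.0]
wrist_force: [-0.2, -0.4, -0.2]
opening: 68.4
grip_force: 0.0
```

Emit:
servo_tool:
  motion: [4.2, 0, 0, 0, 0, 0, 0, 4.2, 0, 0, 0, 0, 0, 0, 4.2, 0, 0, 0, 0, 0, 0, 4.2, 0, 0, 0, 0, 0, 0, 4.2, 0, 0, 0, 0, 0, 0]
  squeeze: 20

```text
time: 17.23
tool_pos: [438.7, 259.3, 4.1]
tool_rot: [-3.141, -0.001, -0.0]
wrist_force: [0.0, -0.7, 6.3]
opening: 47.3
grip_force: 20.5
```

```bash
python3 -c "
from h import *
delta(472.5,94,170)"
```

```text
t 17.23 pos [438.7 259.3   4.1] rot [-3.1409e+00 -1.2000e-03 -2.0000e-04] open 47.3 grip 20.5 F [ 0.  -0.7  6.3]
shift cm [  3.41  16.52 -16.6 ] turn deg [-0.04 -0.07 -0.01]
```

Gripped. I'll lift well above the stack, then go across.

Emit:
servo_tool:
  motion: [4.2, 0, 0, -2, 0, 0, 0, 4.2, 0, 0, -6, 0, 0, 0, 4.2, 0, 0, -11, 0, 0, 0, 4.2, 0, 0, -16, 0, 0, 0, 4.2, 0, 0.5, -17, 0, 0, 0]

```text
time: 17.85
tool_pos: [439.8, 255.3, 176.5]
tool_rot: [-3.138, -0.005, 0.001]
wrist_force: [0.5, 0.3, -1.0]
opening: 47.4
grip_force: 20.9
```

Emit:
servo_tool:
  motion: [4.2, 0.7, 3, 0, 0, 0, 0, 4.2, 1.8, 8, 0, 0, 0, 0, 4.2, 3, 13.5, 0, 0, 0, 0, 4.2, 3.4, 16, 0, 0, 0, 0, 4.2, 3.4, 16, 0, 0, 0, 0]

```text
time: 18.48
tool_pos: [471.7, 91.4, 172.7]
tool_rot: [3.14, 0.001, -0.005]
wrist_force: [0.5, 1.3, -0.0]
opening: 47.5
grip_force: 20.9
```

Emit:
servo_tool:
  motion: [4.2, 0, 0, 0, 0, 0, 0, 4.2, 0, 0, 0, 0, 0, 0]

```text
time: 18.73
tool_pos: [471.7, 95.6, 173.0]
tool_rot: [-3.141, 0.001, 0.002]
wrist_force: [0.2, -0.2, -0.4]
opening: 47.1
grip_force: 20.9
```

```bash
python3 look.py w10;python3 -c "
from h import *
delta(472.5,94,132.1)
d=np.load('w10.npz'); print(proj(d,[472.5,94,128]))"
```

```text
[[341.23778353   0.         319.17203249]
 [  0.         341.23778353 200.7040855 ]
 [  0.           0.           1.        ]] [548.45176214  96.0958405  316.74520591] [-3.05259007e-01  2.89614980e-04 -1.56800957e+00]
t 18.77 pos [471.8  95.5 173.1] rot [-3.1412e+00  5.0000e-04  2.3000e-03] open 47.2 grip 20.9 F [-0.9  0.5 -0.3]
shift cm [0.07 0.15 4.1 ] turn deg [-0.02  0.03  0.13]
(np.float64(322.43362533833795), np.float64(227.14956084829078))
```

View pics/w10.png

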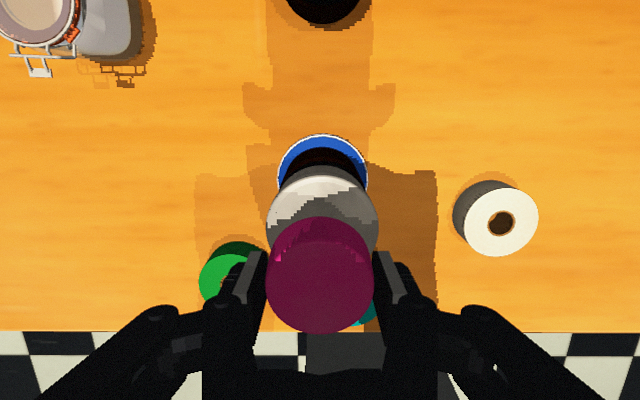

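The tin's top at (322,227) matches the prediction for (472.5,94). I'll lower the cap.

Emit:
servo_tool:
  motion: [4.2, 0.1, 0.15, 1, 0, 0, 0.1, 4.2, 0.1, 0.15, 2.5, 0, 0, 0.1, 4.2, 0.1, 0.15, 3.5, 0, 0, 0.1, 4.2, 0.1, 0.15, 3.9, 0, 0, 0.1, 4.2, 0.1, 0.15, 4.1, 0, 0, 0.1]

```text
time: 19.4
tool_pos: [473.2, 92.6, 132.1]
tool_rot: [3.142, 0.0, -0.002]
wrist_force: [1.0, 0.9, 0.5]
opening: 47.4
grip_force: 20.9
```

Emit:
servo_tool:
  motion: [4.2, 0, 0, 0, 0, 0, 0, 4.2, 0, 0, 0, 0, 0, 0]

```text
time: 19.65
tool_pos: [473.4, 92.6, 132.6]
tool_rot: [-3.141, -0.001, -0.002]
wrist_force: [-0.4, 0.3, -0.5]
opening: 47.3
grip_force: 20.9
```

Emit:
servo_tool:
  motion: [4.2, -0.1, -0.1, 0.1, 0, 0, 0, 4.2, -0.1, -0.1, 0.15, 0, 0, 0, 4.2, -0.1, -0.1, 0.15, 0, 0, 0]

```text
time: 20.02
tool_pos: [473.0, 93.2, 132.0]
tool_rot: [-3.141, -0.002, -0.002]
wrist_force: [-1.4, -2.6, 9.5]
opening: 47.7
grip_force: 21.9
```

Emit:
servo_tool:
  motion: [6.8, 0, 0, 0, 0, 0, 0, 6.8, 0, 0, 0, 0, 0, 0, 6.8, 0, 0, 0, 0, 0, 0, 6.8, 0, 0, 0, 0, 0, 0, 6.8, 0, 0, -0.5, 0, 0, 0]

```text
time: 20.65
tool_pos: [471.8, 93.5, 135.7]
tool_rot: [3.141, 0.001, -0.002]
wrist_force: [0.3, -0.5, 0.0]
opening: 68.4
grip_force: 0.0
```

Emit:
servo_tool:
  motion: [6.8, 0, 0, -1.5, 0, 0, 0, 6.8, 0, 0, -4.5, 0, 0, 0, 6.8, 0, 0, -8, 0, 0, 0, 8.54, 0, 0, -9, 0, 0, 0, 8.54, 0, 0, -9, 0, 0, 0]

```text
time: 21.28
tool_pos: [472.3, 93.7, 226.1]
tool_rot: [-3.141, -0.001, -0.002]
wrist_force: [-1.1, 0.2, -0.9]
opening: 85.3
grip_force: 0.0
```

```bash
python3 look.py w11; python3 - <<'E'
from h import *
from workcell import vision
delta(632,91,190)
d=np.load("w11.npz"); H,S,V=hsv(d)
for b in blobs(d,(H>140)&(H<170)&(S>100)&(V>50),152,300): print("pink",*b)
t=vision.snapshot("top"); np.savez("top2.npz",**t); H,S,V=hsv(t)
for b in blobs(t,(H>140)&(H<170)&(S>100)&(V>50),152): print("pinktop",*b)
w=cv2.resize(d["image"][...,::-1],(560,350)); c=cv2.resize(t["image"][125:255,210:430,::-1],(240,142))
cv2.imwrite("pics/w11c.png",np.hstack([w,cv2.copyMakeBorder(c,0,208,0,0,0)]))
E
```

```text
[[341.23778353   0.         319.17203249]
 [  0.         341.23778353 200.7040855 ]
 [  0.           0.           1.        ]] [548.76921393  93.93620108 370.02727522] [-3.03530371e-01  3.12786700e-04 -1.57207580e+00]
t 21.32 pos [471.7  93.6 225.4] rot [ 3.1416e+00  7.0000e-04 -1.7000e-03] open 85.4 grip 0.0 F [-0.3 -0.1 -0.3]
shift cm [16.03  0.24  3.53] turn deg [ 0.    0.04 -0.1 ]
pink [320.1 206.9] [476.1  93.5] 50.0 3748
```

View pics/w11c.png

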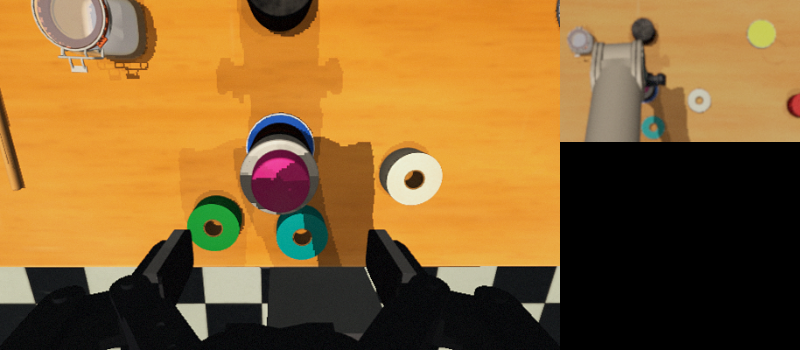

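The cap sits centred on the tin. Next is the plain jar.

Emit:
servo_tool:
  motion: [8.54, 3, 0, 0, 0, 0, 0, 8.54, 8, 0, 0, 0, 0, 0, 8.54, 13, 0.1, 0.5, 0, 0, 0, 8.54, 16, 0.2, 2, 0, 0, 0, 8.54, 16, 0.2, 2.5, 0, 0, -0.1]

```text
time: 22.0
tool_pos: [632.5, 90.5, 197.6]
tool_rot: [3.14, 0.003, -0.001]
wrist_force: [-0.8, -0.0, 0.5]
opening: 85.1
grip_force: 0.0
```

Emit:
servo_tool:
  motion: [8.54, 0, 0, 0, 0, 0, 0, 8.54, 0, 0, 0, 0, 0, 0]

```text
time: 22.25
tool_pos: [631.2, 91.4, 200.9]
tool_rot: [-3.141, 0.001, 0.0]
wrist_force: [0.7, 0.3, 0.6]
opening: 85.3
grip_force: 0.0
```

```bash
python3 look.py w12; python3 - <<'E'
from h import *
delta(632,91,80)
d=np.load("w12.npz"); H,S,V=hsv(d)
box=np.zeros(H.shape,bool); box[80:255,230:410]=1
u,v=proj(d,[632,91,78]); print("pred",u,v)
for t in (60,90): 
  for m,n in (((V<t)&box,"dark"),((V<t)&(S<90)&box,"darkgrey")):
    for b in blobs(d,m,78,1000): print(t,n,*b)
    ys,xs=np.where(m); print([np.percentile(xs,q) for q in (1,99)],[np.percentile(ys,q) for q in (1,99)])
g=cv2.GaussianBlur(cv2.cvtColor(d["image"],cv2.COLOR_RGB2GRAY),(5,5),0)
f=341.2/(d["origin"][2]-78)*33/np.cos(.3)
print(f,cv2.HoughCircles(g[80:260,230:410],cv2.HOUGH_GRADIENT,1,20,param1=60,param2=12,minRadius=int(f*.85),maxRadius=int(f*1.1)))
E
```

```text
[[341.23778353   0.         319.17203249]
 [  0.         341.23778353 200.7040855 ]
 [  0.           0.           1.        ]] [707.98838343  91.80002685 344.62698544] [-3.05389299e-01  1.42561213e-05 -1.57038705e+00]
t 22.3 pos [631.5  91.5 201.3] rot [-3.1413e+00 -1.0000e-04  0.0000e+00] open 85.4 grip 0.0 F [-0.   0.2  0.3]
shift cm [ 0.04  0.05 12.13] turn deg [-0.02 -0.    0.  ]
pred 320.12348808890596 191.23227708151754
60 dark [317.  179.4] [641.9  93.5] 73.0 4660
[np.float64(279.0), np.float64(354.0)] [np.float64(137.0), np.float64(220.0)]
60 darkgrey [316.8 182.9] [639.   93.7] 66.0 3672
[np.float64(279.0), np.float64(354.0)] [np.float64(146.0), np.float64(219.0)]
90 dark [317.1 179.4] [641.9  93.4] 73.0 5610
[np.float64(279.0), np.float64(354.89999999999964)] [np.float64(137.0), np.float64(220.0)]
90 darkgrey [316.8 182.9] [639.   93.7] 66.0 4534
[np.float64(280.0), np.float64(354.0)] [np.float64(146.0), np.float64(219.0)]
44.204094019939895 [[[ 86.5 104.5  38.5]]]
```

Emit:
servo_tool:
  motion: [8.54, 0.6, -0.2, 2, 0, 0, 0, 8.54, 0.6, -0.2, 5, 0, 0, 0, 8.54, 0.6, -0.2, 8, 0, 0, 0, 8.54, 0.6, -0.2, 9.5, 0, 0, 0, 8.54, 0.6, -0.2, 9.5, 0, 0, 0]

```text
time: 22.92
tool_pos: [637.3, 93.3, 104.5]
tool_rot: [3.141, 0.002, -0.0]
wrist_force: [0.4, 1.0, 0.4]
opening: 85.2
grip_force: 0.0
```

Emit:
servo_tool:
  motion: [8.54, 0, 0, 0, 0, 0, 0, 8.54, 0, 0, 0, 0, 0, 0]

```text
time: 23.18
tool_pos: [639.0, 93.4, 107.1]
tool_rot: [-3.141, -0.002, -0.0]
wrist_force: [0.3, 0.0, -0.2]
opening: 85.4
grip_force: 0.0
```

```bash
python3 look.py w13; python3 - <<'E'
from h import *
delta(638,93,25)
d=np.load("w13.npz"); H,S,V=hsv(d)
print("pred",proj(d,[638,93.5,78]),"near/far edge",proj(d,[605,93.5,78]),proj(d,[671,93.5,78]))
m=(V<100)&(S<110); 
for u in (300,319,338):
  c=m[:,u]; r=np.where(c)[0]; print(u, [ (a[0],a[-1]) for a in np.split(r,np.where(np.diff(r)>2)[0]+1) if len(a)>5])
for v in (230,250): 
  r=np.where(m[v])[0]; print(v,[ (a[0],a[-1]) for a in np.split(r,np.where(np.diff(r)>2)[0]+1) if len(a)>5])
t=np.load("top0.npz"); H,S,V=hsv(t)
print("top pred",proj(t,[638,93.5,78]),proj(t,[638,93.5,0]))
m=(V<105)[140:172,272:302].astype(int); print(m.sum(0),m.sum(1))
E
```

```text
[[341.23778353   0.         319.17203249]
 [  0.         341.23778353 200.7040855 ]
 [  0.           0.           1.        ]] [715.35275589  93.67643717 251.0259336 ] [-3.02290560e-01  1.91096406e-04 -1.57056319e+00]
t 23.23 pos [638.9  93.3 107. ] rot [-3.1412e+00 -2.0000e-03 -1.0000e-04] open 85.5 grip 0.0 F [-0.2  0.6  0.7]
shift cm [-0.11  0.04  8.19] turn deg [-0.02 -0.12 -0.01]
pred (np.float64(319.5191791735177), np.float64(241.19786715155743)) near/far edge (np.float64(319.488700359626), np.float64(293.4740382066522)) (np.float64(319.55301516886044), np.float64(183.16357859158387))
300 [(np.int64(185), np.int64(290)), (np.int64(372), np.int64(399))]
319 [(np.int64(188), np.int64(293)), (np.int64(376), np.int64(399))]
338 [(np.int64(184), np.int64(291)), (np.int64(371), np.int64(399))]
230 [(np.int64(262), np.int64(375))]
250 [(np.int64(263), np.int64(375))]
top pred (np.float64(285.500337977711), np.float64(150.64923170159932)) (np.float64(287.3872464766592), np.float64(155.33876792904283))
[ 0  0  0  0  4 11 15 17 19 21 21 23 23 24 24 24 24 23 23 22 20 20 17 14
 11  7  0  0  0  0] [ 0  0  6 10 12 16 16 18 18 19 20 21 21 22 21 21 21 21 20 20 18 18 16 14
 11  7  0  0  0  0  0  0]
```

The lid's near edge at row 293 and columns 262–375 match (638,93.5). I'll descend and grip.

Emit:
servo_tool:
  motion: [8.54, -0.1, 0, 2, 0, 0, 0, 8.54, -0.1, 0, 5, 0, 0, 0, 8.54, -0.1, 0, 7.3, 0, 0, 0, 8.54, -0.1, 0, 8.1, 0, 0, 0, 8.54, -0.1, 0, 8.1, 0, 0, 0]

```text
time: 23.85
tool_pos: [637.3, 93.2, 25.0]
tool_rot: [3.142, -0.0, -0.0]
wrist_force: [-0.1, 0.4, 0.2]
opening: 85.4
grip_force: 0.0
```

Emit:
servo_tool:
  motion: [6, 0, 0, 0, 0, 0, 0, 6, 0, 0, 0, 0, 0, 0, 6, 0, 0, 0, 0, 0, 0, 6, 0, 0, 0, 0, 0, 0, 6, 0, 0, 0, 0, 0, 0]
  squeeze: 40

```text
time: 24.48
tool_pos: [638.2, 93.4, 26.3]
tool_rot: [-3.141, -0.002, -0.0]
wrist_force: [-1.4, -0.6, 5.7]
opening: 66.8
grip_force: 45.3
```

```bash
python3 -c "
from h import *
delta(636,-251.5,120)"
```

```text
t 24.48 pos [638.2  93.4  26.3] rot [-3.1412e+00 -2.5000e-03 -1.0000e-04] open 66.8 grip 45.3 F [-1.4 -0.6  5.7]
shift cm [-0.2  34.48 -9.38] turn deg [-0.02 -0.14 -0.01]
```

Emit:
servo_tool:
  motion: [6, 0, 0, -2, 0, 0, 0, 6, 0, 1, -5, 0, 0, 0, 6, 0, 4, -8, 0, 0, 0, 6, 0, 9, -9, 0, 0, 0, 6, 0, 14.5, -9, 0, -0.1, 0]

```text
time: 25.1
tool_pos: [638.1, -52.2, 117.3]
tool_rot: [-3.141, -0.002, 0.002]
wrist_force: [0.4, -0.2, -1.8]
opening: 66.6
grip_force: 45.3
```

Emit:
servo_tool:
  motion: [6, -0.1, 5.5, 0, 0, 0, 0, 6, -0.2, 11, 0, 0, 0, 0, 6, -0.2, 16, 0, 0, 0, 0, 6, -0.2, 19.5, 0, 0, 0, 0, 6, -0.2, 20, 0, 0, 0, 0]

```text
time: 25.72
tool_pos: [633.8, -256.6, 115.9]
tool_rot: [3.138, 0.002, -0.006]
wrist_force: [-0.3, 0.2, -0.8]
opening: 67.1
grip_force: 45.3
```

Emit:
servo_tool:
  motion: [6, 0, 0, 0, 0, 0, 0, 6, 0, 0, 0, 0, 0, 0]

```text
time: 25.98
tool_pos: [635.6, -249.2, 115.0]
tool_rot: [-3.14, 0.002, 0.002]
wrist_force: [0.7, 1.4, -1.8]
opening: 66.7
grip_force: 45.3
```

```bash
python3 -c "
from h import *
delta(636,-251.6,40.3)"
```

```text
t 25.98 pos [ 635.6 -249.2  115. ] rot [-3.1399e+00  1.7000e-03  2.4000e-03] open 66.7 grip 45.3 F [ 0.7  1.4 -1.8]
shift cm [0.06 0.26 7.47] turn deg [-0.1   0.1   0.14]
```

Emit:
servo_tool:
  motion: [6, 0.05, 0.15, 2, 0, 0, 0, 6, 0.05, 0.15, 4, 0, 0, 0, 6, 0.05, 0.15, 5.7, 0, 0, 0, 6, 0.05, 0.15, 6.2, 0, 0, 0, 6, 0.05, 0.15, 6.2, 0, 0, 0]

```text
time: 26.6
tool_pos: [635.2, -253.3, 52.2]
tool_rot: [-3.141, 0.003, -0.0]
wrist_force: [0.5, -1.3, -1.4]
opening: 66.5
grip_force: 45.3
```

Emit:
servo_tool:
  motion: [6, 0, 0, 0, 0, 0, 0, 6, 0, 0, 0, 0, 0, 0]

```text
time: 26.85
tool_pos: [636.0, -253.5, 53.6]
tool_rot: [3.141, 0.0, -0.0]
wrist_force: [0.6, -0.9, -0.8]
opening: 66.6
grip_force: 45.3
```

```bash
python3 look.py w14; python3 - <<'E'
from h import *
delta(636,-251.6,40.3)
d=np.load("w14.npz"); H,S,V=hsv(d)
m=((H>22)&(H<36)&(S>190)&(V>90)).astype(np.uint8)
n,l,s,c=cv2.connectedComponentsWithStats(m); 
print([(s[i].tolist()) for i in range(1,n) if s[i,4]>300])
for x,y in ((678,-251.6),(636,-209.6),(636,-293.6)): print(proj(d,[x,y,14]))
E
```

```text
[[341.23778353   0.         319.17203249]
 [  0.         341.23778353 200.7040855 ]
 [  0.           0.           1.        ]] [ 712.69070554 -253.04052658  197.3975546 ] [-3.04956412e-01 -6.72944904e-04 -1.57060923e+00]
t 26.9 pos [ 635.9 -253.4   53.6] rot [ 3.1412e+00  6.0000e-04 -2.0000e-04] open 66.8 grip 45.3 F [ 0.9  0.4 -1.7]
shift cm [ 0.01 -0.18  1.33] turn deg [ 0.02  0.03 -0.01]
[[247, 167, 138, 79, 2914]]
(np.float64(316.2808013858952), np.float64(160.24669449970128))
(np.float64(244.04231088653052), np.float64(231.8878212313155))
(np.float64(388.8391122331386), np.float64(231.87517016820368))
```

Emit:
servo_tool:
  motion: [6, -0.05, -0.2, 0.5, 0, 0, 0, 6, -0.05, -0.2, 0.9, 0, 0, 0, 6, -0.05, -0.2, 1.2, 0, 0, 0, 6, -0.05, -0.2, 1.4, 0, 0, 0, 6, -0.05, -0.2, 1.4, 0, 0, 0]

```text
time: 27.52
tool_pos: [634.7, -251.1, 40.4]
tool_rot: [-3.141, 0.002, -0.0]
wrist_force: [-4.0, 2.7, 9.4]
opening: 66.8
grip_force: 46.4
```

Emit:
servo_tool:
  motion: [6, 0, 0, 0, 0, 0, 0, 6, 0, 0, 0, 0, 0, 0]

```text
time: 27.78
tool_pos: [634.7, -251.1, 40.3]
tool_rot: [-3.141, 0.002, -0.0]
wrist_force: [-4.4, 2.0, 9.3]
opening: 66.8
grip_force: 46.4
```

Contact. I'll release, lift and go to the roll at about (437,-66).

Emit:
servo_tool:
  motion: [8.54, 0, 0, 0, 0, 0, 0, 8.54, 0, 0, 0, 0, 0, 0, 8.54, 0, 0, 0, 0, 0, 0, 8.54, 0, 0, 0, 0, 0, 0, 8.54, 0, 0, -1, 0, 0, 0]

```text
time: 28.4
tool_pos: [634.3, -250.9, 48.3]
tool_rot: [-3.141, 0.004, -0.0]
wrist_force: [-0.5, -1.0, 0.8]
opening: 85.6
grip_force: 0.0
```

Emit:
servo_tool:
  motion: [8.54, 0, 0, -2, 0, 0, 0, 8.54, 0, 0, -6, 0, 0, 0, 8.54, 0, 0, -10, 0, 0, 0, 8.54, 0, 0, -12, 0, 0, 0, 8.54, 0, 0, -12, 0, 0, 0]

```text
time: 29.02
tool_pos: [636.7, -252.0, 172.4]
tool_rot: [3.14, -0.004, -0.0]
wrist_force: [0.3, 0.1, 0.7]
opening: 85.1
grip_force: 0.0
```

```bash
python3 look.py w15; python3 - <<'E'
from h import *
delta(437,-66,80)
d=np.load("w15.npz"); H,S,V=hsv(d)
print("near edge pred",proj(d,[602,-251.1,92]),proj(d,[635,-251.1,92]))
m=(V<100)&(S<110)
for u in (309,319,329):
  r=np.where(m[:,u])[0]; print(u,[(a[0],a[-1]) for a in np.split(r,np.where(np.diff(r)>2)[0]+1) if len(a)>5])
for v in (180,190,200):
  r=np.where(m[v])[0]; print(v,[(a[0],a[-1]) for a in np.split(r,np.where(np.diff(r)>2)[0]+1) if len(a)>5])
E
```

```text
[[341.23778353   0.         319.17203249]
 [  0.         341.23778353 200.7040855 ]
 [  0.           0.           1.        ]] [ 712.85461248 -251.34070606  316.46171435] [-0.30078014 -0.00225123 -1.5705982 ]
t 29.07 pos [ 635.7 -251.4  170.4] rot [ 3.1408e+00 -7.0000e-04 -2.0000e-04] open 85.5 grip 0.0 F [ 1.   0.2 -0.3]
shift cm [-19.88 -18.55   9.01] turn deg [ 0.04 -0.04 -0.01]
near edge pred (np.float64(318.1120115815188), np.float64(255.05612947559078)) (np.float64(318.07776236564047), np.float64(211.99885710559403))
309 [(np.int64(170), np.int64(255)), (np.int64(377), np.int64(392))]
319 [(np.int64(165), np.int64(256)), (np.int64(378), np.int64(391))]
329 [(np.int64(170), np.int64(254)), (np.int64(382), np.int64(399))]
180 [(np.int64(285), np.int64(351)), (np.int64(623), np.int64(630))]
190 [(np.int64(277), np.int64(358)), (np.int64(589), np.int64(627))]
200 [(np.int64(274), np.int64(361)), (np.int64(482), np.int64(526)), (np.int64(585), np.int64(633))]
```

The jar is confirmed at about (635,-251). On to the roll.

Emit:
servo_tool:
  motion: [8.54, -2.5, -2.5, 0, 0, 0, 0, 8.54, -6.5, -6, 0, 0, 0, 0, 8.54, -10.5, -10, 0, 0, 0, 0, 8.54, -14.5, -13.5, 0, 0, 0, 0, 8.54, -18, -16.5, 1, 0, 0, 0]

```text
time: 29.7
tool_pos: [453.2, -84.7, 158.8]
tool_rot: [-3.141, 0.002, 0.0]
wrist_force: [0.7, 1.3, -1.1]
opening: 85.3
grip_force: 0.0
```

Emit:
servo_tool:
  motion: [8.54, -1.8, -1.9, 2, 0, 0, 0, 8.54, -1.9, -2, 5, 0, 0, 0, 8.54, -1.9, -2, 7, 0, 0, 0, 8.54, -1.9, -2, 7, 0, 0, 0, 8.54, -1.9, -2, 7, 0, 0, 0]

```text
time: 30.32
tool_pos: [436.0, -66.4, 89.3]
tool_rot: [3.141, 0.002, -0.0]
wrist_force: [0.7, -0.1, -0.3]
opening: 85.3
grip_force: 0.0
```

```bash
python3 look.py w16; python3 - <<'E'
from h import *
delta(437,-66,4)
d=np.load("w16.npz"); H,S,V=hsv(d)
for x,y in ((437,-66),(404,-66),(437,-33),(437,-99)): print(np.round(proj(d,[x,y,30]),1))
for b in blobs(d,(S<75)&(V>90),30,700): print(*b)
m=(S<90)&(V>90); u=int(proj(d,[437,-66,30])[0]); v=int(proj(d,[437,-66,30])[1])
r=np.where(m[:,u+30])[0]; print([(a[0],a[-1]) for a in np.split(r,np.where(np.diff(r)>2)[0]+1) if len(a)>3])
r=np.where(m[v])[0]; print([(a[0],a[-1]) for a in np.split(r,np.where(np.diff(r)>2)[0]+1) if len(a)>3])
cv2.imwrite("pics/rollc.png",d["image"][...,::-1])
E
```

```text
[[341.23778353   0.         319.17203249]
 [  0.         341.23778353 200.7040855 ]
 [  0.           0.           1.        ]] [512.95295584 -65.9863782  232.97221212] [-3.06565103e-01 -2.90798945e-04 -1.57084140e+00]
t 30.38 pos [436.4 -66.4  89.6] rot [ 3.1414e+00  1.0000e-03 -4.0000e-04] open 85.4 grip 0.0 F [-0.6 -1.   0.3]
shift cm [ 0.07 -0.04  8.56] turn deg [ 0.01  0.06 -0.02]
[319.1 218.3]
[319.1 264.9]
[267.1 218.3]
[371.1 218.3]
[ 88.2 149.7] [480.6  71.5] 79.0 1197
[321.4 213.2] [440.4 -67.4] 68.0 6009
[(np.int64(174), np.int64(256))]
[(np.int64(81), np.int64(92)), (np.int64(294), np.int64(300)), (np.int64(341), np.int64(372))]
```

Emit:
servo_tool:
  motion: [8.54, 0.1, 0.1, 2, 0, 0, 0, 8.54, 0.1, 0.1, 5, 0, 0, 0, 8.54, 0.1, 0.1, 7.5, 0, 0, 0, 8.54, 0.1, 0.1, 8.5, 0, 0, 0, 8.54, 0.1, 0.1, 8.5, 0, 0, 0]

```text
time: 31.0
tool_pos: [437.3, -67.1, 3.9]
tool_rot: [3.141, 0.001, -0.001]
wrist_force: [-0.7, -0.1, -0.2]
opening: 85.6
grip_force: 0.0
```

Emit:
servo_tool:
  motion: [6, 0, 0, 0, 0, 0, 0, 6, 0, 0, 0, 0, 0, 0, 6, 0, 0, 0, 0, 0, 0, 6, 0, 0, 0, 0, 0, 0, 6, 0, 0, 0, 0, 0, 0]
  squeeze: 30

```text
time: 31.62
tool_pos: [437.5, -67.1, 4.9]
tool_rot: [-3.141, 0.0, -0.0]
wrist_force: [-0.1, 1.4, 6.8]
opening: 64.8
grip_force: 34.0
```

```bash
python3 -c "
from h import *
delta(635,-251,125)"
```

```text
t 31.62 pos [437.5 -67.1   4.9] rot [-3.1411e+00  2.0000e-04 -1.0000e-04] open 64.8 grip 34.0 F [-0.1  1.4  6.8]
shift cm [ 19.75  18.38 -12.03] turn deg [-0.03  0.01 -0.01]
```

Lift to TCP z of about 140, then carry it over.

Emit:
servo_tool:
  motion: [6, 0, 0, -2, 0, 0, 0, 6, 0, 0, -6, 0, 0, 0, 6, 0.5, 0.5, -10.5, 0, 0, 0, 6, 3, 2.8, -13, 0, 0, 0, 6, 7, 6.5, -13.5, 0, 0, 0]

```text
time: 32.25
tool_pos: [508.0, -131.2, 140.9]
tool_rot: [-3.14, 0.0, 0.002]
wrist_force: [1.4, 0.2, -1.2]
opening: 65.0
grip_force: 34.2
```

Emit:
servo_tool:
  motion: [6, 4, 3.7, 0, 0, 0, 0, 6, 8, 7.5, 0, 0, 0, 0, 6, 11.5, 10.8, 0, 0, 0, 0, 6, 12.8, 11.8, 0, 0, 0, 0, 6, 12.8, 11.8, 0, 0, 0, 0]

```text
time: 32.88
tool_pos: [634.9, -251.2, 138.2]
tool_rot: [3.141, 0.002, -0.001]
wrist_force: [-0.8, 0.9, -0.7]
opening: 64.8
grip_force: 34.1
```

Emit:
servo_tool:
  motion: [6, 0, 0, 0, 0, 0, 0, 6, 0, 0, 0, 0, 0, 0, 6, 0, 0, 0, 0, 0, 0]

```text
time: 33.25
tool_pos: [634.9, -249.5, 139.1]
tool_rot: [-3.141, 0.002, 0.0]
wrist_force: [-0.3, -0.6, -1.0]
opening: 64.6
grip_force: 34.1
```

```bash
python3 look.py w17; python3 - <<'E'
from h import *
delta(634.8,-251,96.9)
d=np.load("w17.npz"); H,S,V=hsv(d)
# held roll: white top at z=30-4.9+tcp z ; core
from workcell import readout
z=readout.state()["tool_pos"][2]+25
for b in blobs(d,(S<75)&(V>70),z,2000): print("white",*b)
h=np.zeros(H.shape,bool); h[220:400,270:370]=1
for b in blobs(d,(S>75)&(V<140)&(H<25)&h,z,200): print("core",*b)
E
```

```text
[[341.23778353   0.         319.17203249]
 [  0.         341.23778353 200.7040855 ]
 [  0.           0.           1.        ]] [ 711.82277312 -249.09914796  282.72130683] [-3.06251006e-01  3.30188847e-04 -1.57007487e+00]
t 33.3 pos [ 635.  -249.6  139.1] rot [-3.1412e+00  1.6000e-03  2.0000e-04] open 65.0 grip 34.1 F [-0.2  0.1 -2.5]
shift cm [-0.02  0.14  4.22] turn deg [-0.02  0.09  0.01]
white [319.  280.8] [ 641.2 -249.1] 75.0 18557
white [565.1 264.7] [ 648.4 -344.4] 75.0 13823
core [319.1 294.7] [ 634.9 -249.1] 25.0 2558
```

The core centre is at (634.9,-249.1), so the roll is centred in the grasp. I'll lower it 4.2 cm.

Emit:
servo_tool:
  motion: [6, 0, 0.15, 1, 0, 0, 0, 6, 0, 0.15, 2.5, 0, 0, 0, 6, 0, 0.15, 3.5, 0, 0, 0, 6, 0, 0.15, 3.8, 0, 0, 0, 6, 0, 0.15, 3.8, 0, 0, 0]

```text
time: 33.92
tool_pos: [634.9, -251.9, 100.5]
tool_rot: [3.142, 0.002, -0.0]
wrist_force: [-0.1, 0.5, -0.2]
opening: 65.0
grip_force: 34.1
```

Emit:
servo_tool:
  motion: [6, 0, 0, 0, 0, 0, 0, 6, 0, 0, 0, 0, 0, 0]

```text
time: 34.17
tool_pos: [635.3, -251.9, 101.3]
tool_rot: [3.141, 0.001, -0.0]
wrist_force: [0.8, 0.0, -1.0]
opening: 65.0
grip_force: 34.1
```

```bash
python3 -c "
from h import *
delta(634.8,-251,96.9)"
```

```text
t 34.17 pos [ 635.3 -251.9  101.3] rot [ 3.1413e+00  1.0000e-03 -1.0000e-04] open 65.0 grip 34.1 F [ 0.8  0.  -1. ]
shift cm [-0.05 -0.09  0.44] turn deg [ 0.02  0.06 -0.01]
```

Emit:
servo_tool:
  motion: [6, -0.05, -0.1, 0.2, 0, 0, 0, 6, -0.05, -0.1, 0.35, 0, 0, 0, 6, -0.05, -0.1, 0.45, 0, 0, 0, 6, -0.05, -0.1, 0.5, 0, 0, 0, 6, -0.05, -0.1, 0.5, 0, 0, 0]

```text
time: 34.8
tool_pos: [634.6, -250.6, 96.5]
tool_rot: [-3.141, 0.001, -0.0]
wrist_force: [-2.1, 2.8, 4.7]
opening: 64.9
grip_force: 34.7
```

Contact. I'll release, lift, then swing right and back, clear of everything.

Emit:
servo_tool:
  motion: [8.54, 0, 0, 0, 0, 0, 0, 8.54, 0, 0, 0, 0, 0, 0, 8.54, 0, 0, 0, 0, 0, 0, 8.54, 0, 0, 0, 0, 0, 0, 8.54, 0, 0, -1, 0, 0, 0]

```text
time: 35.42
tool_pos: [634.0, -250.4, 105.3]
tool_rot: [-3.141, 0.003, -0.0]
wrist_force: [0.1, -0.2, 0.1]
opening: 85.6
grip_force: 0.0
```

Emit:
servo_tool:
  motion: [8.54, 0, 0, -2, 0, 0, 0, 8.54, 0, 0, -6, 0, 0, 0, 8.54, 0, 0, -11, 0, 0, 0, 8.54, 0, 0, -14, 0, 0, 0, 8.54, 0, 0, -14, 0, 0, 0]

```text
time: 36.05
tool_pos: [636.2, -252.3, 250.7]
tool_rot: [3.138, -0.005, -0.0]
wrist_force: [-0.5, -0.2, -1.1]
opening: 85.3
grip_force: 0.0
```

Emit:
servo_tool:
  motion: [8.54, -3, 4, 0, 0, 0, 0, 8.54, -6, 8, 0, 0, 0, 0, 8.54, -9, 12, 0, 0, 0, 0, 8.54, -12, 16, 0, 0, 0, 0, 8.54, -14, 19, 0, 0, 0, 0]

```text
time: 36.67
tool_pos: [492.3, -442.5, 246.2]
tool_rot: [3.141, 0.003, -0.003]
wrist_force: [0.1, -0.1, 0.2]
opening: 85.3
grip_force: 0.0
```

Emit:
servo_tool:
  motion: [8.54, -2, 4, 0, 0, 0, 0, 8.54, -3, 6, 0, 0, 0, 0, 8.54, -3, 6, 0, 0, 0, 0, 8.54, -3, 6, 0, 0, 0, 0]

```text
time: 37.17
tool_pos: [465.8, -499.1, 245.7]
tool_rot: [-3.14, 0.001, 0.001]
wrist_force: [-0.1, 0.4, 0.2]
opening: 85.4
grip_force: 0.0
```

```bash
python3 - <<'E'
from h import *
from workcell import vision
delta(0,0,0)
s=vision.snapshot("scene"); t=vision.snapshot("top")
a=cv2.resize(s["image"][100:280,130:430,::-1],(780,468)); b=t["image"][130:260,140:475,::-1]
a=cv2.resize(a,(500,300)); b=cv2.resize(b,(773,300))
cv2.imwrite("pics/final.png",np.vstack([cv2.copyMakeBorder(a,0,0,0,273,0),b]))
H,S,V=hsv(t)
for b in blobs(t,(H>140)&(H<170)&(S>100),152): print("pink",*b)
box=np.zeros(H.shape,bool); box[130:260,140:475]=1
for b in blobs(t,(S<60)&(V>110)&box,122): print("roll@122",*b)
for b in blobs(t,(S<60)&(V>110)&box,128): print("tin@128",*b)
E
```

```text
t 37.17 pos [ 465.8 -499.1  245.7] rot [-3.1397e+00  1.3000e-03  1.1000e-03] open 85.4 grip 0.0 F [-0.1  0.4  0.2]
shift cm [-46.49 -49.92  24.72] turn deg [-0.11  0.07  0.07]
pink [283.3 202.7] [471.3  92.7] 43.0 175
roll@122 [399.4 149.2] [ 633.3 -248.8] 67.0 352
roll@122 [228.1 162.9] [592.3 260.5] 80.0 413
roll@122 [452.  167.3] [ 578.9 -402.8] 82.0 479
roll@122 [285.1 205.2] [466.4  89.7] 83.0 272
roll@122 [424.4 232.5] [ 387.  -317.3] 355.0 5128
tin@128 [399.4 149.2] [ 632.1 -247.7] 67.0 352
tin@128 [228.1 162.9] [591.3 259.3] 79.0 413
tin@128 [452.  167.3] [ 577.9 -401.1] 82.0 479
tin@128 [285.1 205.2] [465.9  89.2] 83.0 272
tin@128 [424.4 232.5] [ 386.9 -316. ] 353.0 5128
```

View pics/final.png

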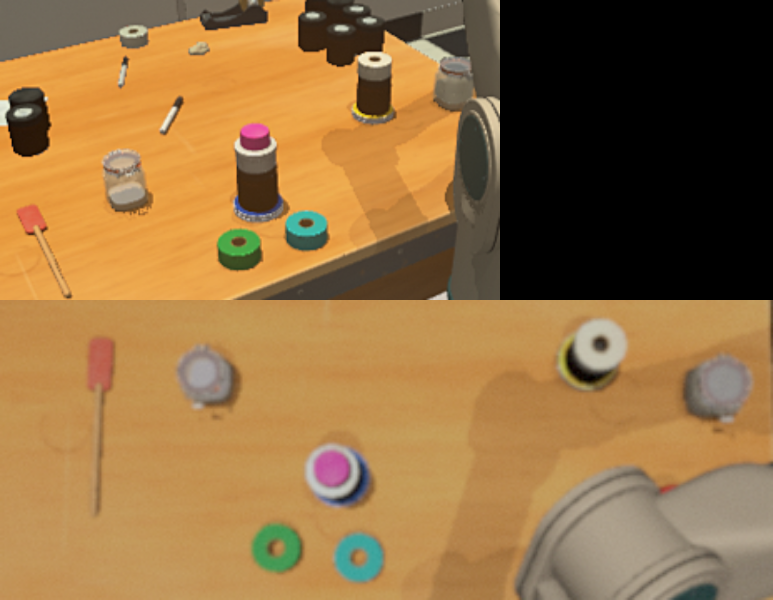

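Both stacks stand upright and centred: the pink cap is at top-camera pixel (283,203) and the roll at (399,149). The clip-top jars and the spatula have not moved. I'll hand in.

```bash
python3 -c "
from workcell import job_done
print(job_done())"
```

```text
the job is handed in; nothing more can be done
None
```

I made up both gift sets and handed the job in at about 37 s: sticker jar, grey tin and pink cap on the blue stand, and plain jar with the white roll on the yellow stand; the last pictures showed both stacks upright and centred, with the gripper clear of everything.

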